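# Make up the nested hardware kit

## Robot

A 6-joint arm with a two-finger parallel gripper is mounted at the origin on a cart in front of the work surface, level with it; the furniture and walls round the work are solid. World frame = base frame: x ahead of the robot, y to its left, z up, the work surface at z = 0. Lengths are in m, angles in rad, forces in N, time in s.
With the tool pointing down it reaches from about 0.35 to 0.775 m from the base axis. Payload 5.5 kg.
Tool frame: the origin (TCP) lies between the finger pads; the fingertips stand 8 mm ahead of it and the grasp point (between the pads) lies 11 mm behind it; z points along the fingers, y is the line along which they close (so a half turn about z gives the same grasp; the last joint's range is limited). The gripper opens to 85 mm and grips with 20 to 120 N. Pads are 22 mm wide; open, the fingers measure 114 mm over their backs; the gripper's body (76 mm by 85 mm) begins 54 mm behind the grasp point. The pads swing forward as they close: fully open they stand 13 mm farther back than shut.
Start: joints at [0.994, 0.313, 0.046, 1.304, 0, 1.431], TCP at [0.243, 0.521, 0.239] pointing down, gripper open.
Joint ranges: [-2.76, 2.76], [-0.86, 1.69], [-1.03, 1.26], [-2.2, 2.34], [-1.47, 1.5], [-3.14, 3.14]. Speed limits (rad/s): [2.57, 2.57, 3.14, 3.14, 3.14, 3.14].

## Interface

Orientations are given as a unit quaternion [w, x, y, z].
In Python, from workcell import env gives the robot as it stands.
- The arm moves only by the tool move_arm, never from a script. Its argument "moves" is one flat list of numbers, 5 for each row, row after row: the shift along the world's x, y, z in m, then the turn about the world's z in rad, then the finger opening in m, from 0 to 0.0854. A call has 1 to 12 rows; each row is the pose to reach, as a shift and turn from the pose commanded when the call began; what a row does not reach only later rows make up. A row lasts 1/12 s, in which the tool goes at most 41.7 mm and 7.16 degrees, less where a joint would pass 70% of its speed; a pose out of reach is approached as far as the arm can. A call with a gripper value outside its range is refused whole. The fingers move at their own pace and stop on an object; "newtons" is the grip in N (left out, the last holds). Time passes only in rows, so rows that repeat a pose let the fingers close. It gives the time, the measured TCP pose, the force, the opening and the grip force at its end, in the units of the state.
- env.get_state(): the state, without advancing time (a new reading comes with each control period).
- env.read_camera(name): name is "side" or "top"; returns a dict with "pixels" (400x640x3 uint8, red, green, blue), "camera_matrix" (3x3 intrinsics, pixels), "rvec" (rotation vector, rad) and "tvec" (3), from world to camera coordinates, as OpenCV has them. Camera axes: x right, y down, z forward; pixel columns grow to the right and rows downward; lengths in m; the calibration is good to about 2 mm. A picture is of the moment at which its call begins. There is no depth.
- env.hand_in(): hands the job in; it is judged then, once.
The state is a dict: "clock": time; "joint_pos": joint angles; "qvel": joint speeds; "tau": joint torques, N m; "tcp_pos": TCP position; "orientation": TCP orientation; "wrist_force": force on the tool from outside, world axes, zero at the start; "ft_torque": the same for the moment, N m; "finger_gap": finger opening in m; "grip_force": force on a finger pad.
Only numpy, scipy, OpenCV 4.12 (cv2) and the standard library are available. Lean on these libraries where they do the work, as an engineer would, in place of code of your own. Each camera call takes 0.05 s, during which the arm holds its last target. There are 200 camera calls.

## Task

Make up a fitter's hardware kit: nest the three pans in size order, the green-rimmed one in the blue and the orange one in the green, each collar fully down on the next rim and the handles together one above another, with the blue pan standing on the bench. Before the orange pan goes in, hold it under the end of the nut chute, its rim pressing the paddle back, until all four brass nuts have slid into it. Seat the orange lid flat on the small pan so the nuts stay in, and leave the tape, link bar, screwdriver and pen where they lie.

Things in the scene. Friction and masses are not known exactly. Their poses are not given: they have to be found in the camera images.
- large_pan: Large blue-rimmed dark grey pan, 84 mm high, floor 4 mm. Top 14 mm: thick coloured collar, outside 128, inside 99 mm diameter; body under it 103 mm, tapering. Straight handle 12 mm wide, 12 mm high, 60 mm out from the collar, top 1 mm below the rim. 0.3 kg. Origin: centre of underside, z up; handle along -x.
- medium_pan: Medium green-rimmed dark grey pan, 72 mm high, floor 4 mm. Top 14 mm: thick coloured collar, outside 112, inside 86 mm diameter; body under it 90 mm, tapering. Straight handle 12 mm wide, 12 mm high, 60 mm out from the collar, top 1 mm below the rim. 0.14 kg. Home: collar on the large pan's rim, origin 26 mm above the large pan's. Origin: centre of underside, z up; handle along -x.
- small_pan: Small orange-rimmed dark grey pan, 60 mm high, floor 4 mm. Top 14 mm: thick coloured collar, outside 96, inside 74 mm diameter; body under it 78 mm, tapering. Straight handle 12 mm wide, 12 mm high, 60 mm out from the collar, top 1 mm below the rim. 0.09 kg. Home: collar on the medium pan's rim, origin 26 mm above the medium pan's. Origin: centre of underside, z up; handle along -x.
- pan_lid: Orange round lid, 92 mm diameter, with a black knob 23 mm in diameter and 10 mm high, its top 37 mm above the origin (neck below it 19 mm). A 67 mm plug, 5 mm high, under the lid fits loosely in the small pan's mouth; seated, the origin is 55 mm above the small pan's. Origin: centre of the plug's underside, z up.
- large_pan_grip (a point): Middle of the large pan's handle: 99 mm from the pan's axis, 77 mm above its underside, at half the handle's height.
- medium_pan_grip (a point): Middle of the medium pan's handle: 91 mm from the pan's axis, 65 mm above its underside, at half the handle's height. Nested handles lie 2 mm apart one above another: grip only about the upper 9 mm of a handle.
- small_pan_grip (a point): Middle of the small pan's handle: 83 mm from the pan's axis, 53 mm above its underside, at half the handle's height. Grip only about the upper 9 mm of it, as a handle lies below it when nested.
- nut_chute: Fixed gravity chute: open aluminium channel 22 mm wide, 34 degrees down towards its -x, on grey legs; four nuts queued behind a drop gate at the low end. 90 mm wide, base plate 47 to 149 mm behind the lip, top 205 mm high. Origin: on the bench below the lip; x points up the chute (away from where the pan is held), z up.
- chute_lip (a point): Middle of the lower edge of the chute's floor, 125 mm above the bench. The nuts fly 25 to 50 mm forward (-x of the chute) as they fall.
- paddle_face (a point): Centre of the black and red paddle, 52 mm wide, 44 mm high, 72 mm above the bench, 4 mm behind the lip. Pushing it about 20 mm along the chute's +x with the pan's rim (1 to 2 N, springs back) sinks the gate in front of the lip; the pan's centre is then about 22 mm before the lip. Open gate reaches down to 100 mm: keep the rim 65 to 92 mm high.
- paddle (a joint): Angle of the paddle and gate (one part on a shaft 40 mm behind the lip), rad: 0 at rest, gate shut; gate fully open from about 0.33; stop at 0.55.
- nut_0: Brass hexagon nut, 18 mm across flats, 9 mm high, 15 g. Origin: centre of one face, z along its bore. At the start in the chute.
- nut_1: Brass hexagon nut, 18 mm across flats, 9 mm high, 15 g. Origin: centre of one face, z along its bore. At the start in the chute.
- nut_2: Brass hexagon nut, 18 mm across flats, 9 mm high, 15 g. Origin: centre of one face, z along its bore. At the start in the chute.
- nut_3: Brass hexagon nut, 18 mm across flats, 9 mm high, 15 g. Origin: centre of one face, z along its bore. At the start in the chute.
- black_tape: Small roll of black tape, 53 mm diameter, 19 mm high, a bystander. Origin under its centre.
- link: Flat plated metal link bar 20 x 110 x 5 mm, a bystander. Origin under its centre, long axis y.
- driver: Screwdriver with a blue handle, 182 mm long, 26 mm thick, a bystander. Origin under its centre, long axis y.
- pen: White ball pen, 145 mm long, 10 mm thick, a bystander. Origin under its centre, long axis y.

How it is judged:
By the outcome, as a careful person would: the job done as asked, in the order asked, and still so for the second after the job is handed in, with the robot touching nothing.
It also fails if it takes over 72 s, if anything falls off the work surface, if the arm or the gripper's body presses on something with over 40 N, if the wrist force passes 120 N, or if a joint passes its speed limit or range.

## Working session

There is one attempt and no reset: what is moved stays moved. The work goes in short steps, Python scripts to look and compute and a tool call to move; the robot and the scene stay as the last step left them, time stands still between calls to the robot, and variables do not carry over. Pictures are saved under pics/ and viewed, at most 10 in all, crops included, and the job is handed in when it is done.

Besides the shell and the picture viewer there is one more tool, called after "Emit:" as name(argument=value, ...) on one line, values as JSON. move_arm: Moves the arm, as the interface text tells. Its arguments: {"type":"object","properties":{"moves":{"type":"array"},"newtons":{"type":"number"}},"required":["moves"]}

```bash
mkdir -p pics; ls; cat > h.py <<'E'
import numpy as np, cv2
from workcell import env
def cam(n):
    d=env.read_camera(n); d['R']=cv2.Rodrigues(np.array(d['rvec'],float))[0]; d['t']=np.array(d['tvec'],float).ravel(); d['K']=np.array(d['camera_matrix'],float); return d
def ray(d,u,v):
    c=-d['R'].T@d['t']; r=d['R'].T@np.linalg.inv(d['K'])@np.array([u,v,1.]); return c,r
def onz(d,u,v,z):
    c,r=ray(d,u,v); return c+r*(z-c[2])/r[2]
def proj(d,p):
    q=d['K']@(d['R']@np.array(p,float)+d['t']); return q[:2]/q[2]
def save(d,name): cv2.imwrite('pics/'+name,cv2.cvtColor(d['pixels'],cv2.COLOR_RGB2BGR))
E
python3 - <<'E'
from h import *
for n in('top','side'):
    d=cam(n); save(d,n+'0.png'); print(n,(-d['R'].T@d['t']).round(3),d['K'].round(0).tolist())
print(env.get_state())
E
```

```text
pics
top [ 0.403 -0.035  1.049] [[373.0, 0.0, 318.0], [0.0, 373.0, 202.0], [0.0, 0.0, 1.0]]
side [ 0.062 -0.861  0.979] [[517.0, 0.0, 314.0], [0.0, 517.0, 198.0], [0.0, 0.0, 1.0]]
{'clock': 0.1, 'joint_pos': array([9.94378812e-01, 3.13923756e-01, 4.51133833e-02, 1.30360284e+00,
       7.98216017e-06, 1.43119196e+00]), 'qvel': array([-0.00050663, -0.00217775,  0.00149276,  0.00020169,  0.00038401,
        0.00092892]), 'tau': array([ 3.15606441e-03, -4.81728244e+01,  2.99242008e+01,  1.27603125e-02,
       -8.55913936e-05,  5.71739690e-06]), 'tcp_pos': array([0.24302663, 0.52063938, 0.23850741]), 'orientation': array([-2.87026225e-04,  2.16674256e-01,  9.76243624e-01, -7.55785905e-04]), 'wrist_force': array([-0.20279894,  0.41551129,  0.46034264]), 'ft_torque': array([-0.05415244,  0.01160682, -0.05243322]), 'grip_force': 0.0, 'finger_gap': 0.08568754429900216}
```

View pics/top0.png

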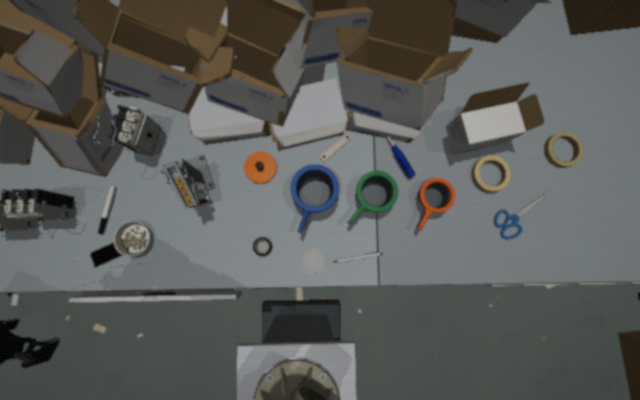

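View pics/side0.png

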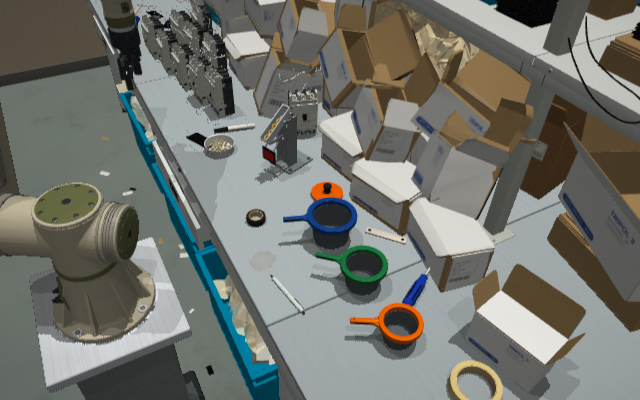

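The top view (image left = +y, up = +x) shows the lid at (260,167), blue pan (315,190), green (376,192), orange (436,195) and chute (190,180). In the side view the red paddle is at (268,153). Handles point towards the robot.

```bash
cat >> h.py <<'E'
from scipy.optimize import least_squares
COL={'blue':((95,115),120,60),'green':((60,88),120,50),'orange':((3,13),170,120)}
def mask(d,c):
    h=cv2.cvtColor(d['pixels'],cv2.COLOR_RGB2HSV).astype(int); (a,b),s,v=COL[c]
    return ((h[...,0]>=a)&(h[...,0]<=b)&(h[...,1]>=s)&(h[...,2]>=v)).astype(np.uint8)
def roi(m,x0,x1,y0,y1):
    o=np.zeros_like(m); o[y0:y1,x0:x1]=m[y0:y1,x0:x1]; return o
def big(m):
    n,l,s,_=cv2.connectedComponentsWithStats(m); return (l==1+np.argmax(s[1:,4])).astype(np.uint8)
def pan(d,m,z,R):
    """outer far-half contour at rim height -> centre, then handle direction; m = mask of collar+handle"""
    cs,_=cv2.findContours(cv2.resize(m*255,None,fx=4,fy=4,interpolation=cv2.INTER_LINEAR)//128,cv2.RETR_EXTERNAL,cv2.CHAIN_APPROX_NONE)
    c=max(cs,key=len)[:,0]; P=np.array([onz(d,(u+.5)/4-.5,(v+.5)/4-.5,z)[:2] for u,v in c])
    nad=(-d['R'].T@d['t'])[:2]; g=P.mean(0); 
    for _ in range(6):
        dist=np.linalg.norm(P-g,axis=1); out=(g-nad)/np.linalg.norm(g-nad)
        w=(abs(dist-R)<.012)&((P-g)@out>-0.2*R)
        r=least_squares(lambda q:np.linalg.norm(P[w]-q,axis=1)-R,g,loss='soft_l1',f_scale=.001); g=r.x
    rms=np.sqrt(np.mean(r.fun**2))
    v,u=np.nonzero(m); Q=np.array([onz(d,a,b,z-.001)[:2] for a,b in zip(u,v)]); k=np.linalg.norm(Q-g,axis=1)>R+.010
    h=Q[k].mean(0)-g
    return g,rms,np.arctan2(h[1],h[0]),np.linalg.norm(Q-g,axis=1).max(),w.sum()
E
python3 - <<'E'
from h import *
T=cam('top');S=cam('side')
for c,z,R,rt,rs in(('blue',.084,.064,(285,345,160,235),(280,360,195,250)),('green',.072,.056,(345,402,165,230),(310,392,240,297)),('orange',.06,.048,(412,460,170,235),(345,430,300,352))):
    for d,r in((T,rt),(S,rs)):
        g,rms,a,mx,n=pan(d,big(roi(mask(d,c),*r)),z,R); print(c,g.round(4),'rms',rms.round(4),'ang',a.round(3),'ext',mx.round(3),'exp',R+.06,n)
# lid: top z about .027 above bench-plug... disc
for d,r in((T,(240,282,148,188)),(S,(308,348,178,206))):
    m=big(roi(mask(d,'orange'),*r)); cs,_=cv2.findContours(m,0,1); (cx,cy),ax,an=cv2.fitEllipse(max(cs,key=len)); print('lid',onz(d,cx,cy,.010),(cx,cy),ax)
a=cv2.resize(T['pixels'][140:220,150:230],None,fx=5,fy=5,interpolation=2); b=cv2.resize(S['pixels'][60:180,250:330],None,fx=5,fy=5,interpolation=2)
a=np.pad(a,((0,200),(0,0),(0,0))); cv2.imwrite('pics/chute.png',cv2.cvtColor(np.hstack([a,b]),4))
E
```

```text
blue [ 0.561  -0.0549] rms 0.0018 ang 2.794 ext 0.11 exp 0.124 339
blue [ 0.5594 -0.0565] rms 0.002 ang 2.788 ext 0.122 exp 0.124 307
green [ 0.5531 -0.2179] rms 0.0025 ang 2.415 ext 0.097 exp 0.11599999999999999 289
green [ 0.5507 -0.2216] rms 0.0027 ang 2.389 ext 0.114 exp 0.11599999999999999 308
orange [ 0.5442 -0.3843] rms 0.0017 ang 2.628 ext 0.103 exp 0.108 242
orange [ 0.5416 -0.3872] rms 0.0019 ang 2.612 ext 0.107 exp 0.108 300
lid [0.63792589 0.09722567 0.01      ] (259.8895568847656, 166.9808349609375) (28.55638313293457, 29.218231201171875)
lid [0.63628919 0.10379995 0.01      ] (326.2259826660156, 190.46189880371094) (15.776433944702148, 33.04526901245117)
```

View pics/chute.png

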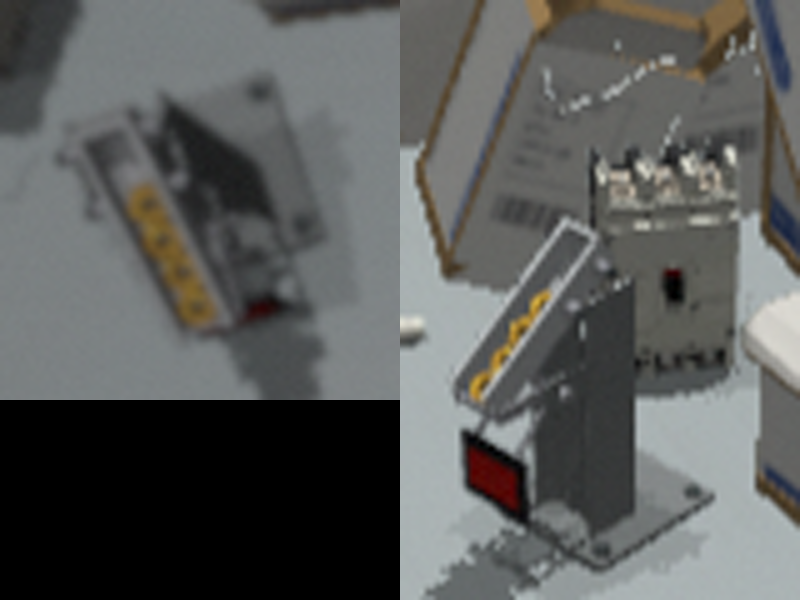

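The chute crop shows it pointing down towards the robot: nuts in the top view from (179,181) to (189,202), and the red paddle in the side view with corners near (262,146), (275,152), (275.6,164), (263,158).

```bash
python3 - <<'E'
from h import *
T=cam('top');S=cam('side')
t=lambda x,y:(150+x/5,140+y/5); s=lambda x,y:(250+(x-400)/5,60+y/5)
# nuts in top by colour
h=cv2.cvtColor(T['pixels'],cv2.COLOR_RGB2HSV).astype(int)
m=((h[...,0]>14)&(h[...,0]<32)&(h[...,1]>130)).astype(np.uint8); m=roi(m,170,200,170,212)
v,u=np.nonzero(m); P=np.c_[u,v]; c=P.mean(0); w,V=np.linalg.eigh(np.cov((P-c).T)); ax=V[:,1]; ax*=np.sign(ax[1]); q=(P-c)@ax
A=c+ax*np.percentile(q,1);B=c+ax*np.percentile(q,99); print('nut row px',A,B)
print('upper end',onz(T,*A,.172),'lower end',onz(T,*B,.131))
p1=onz(T,*B,.131);p2=onz(T,*A,.172);dv=(p2-p1)[:2];print('len',np.linalg.norm(dv),'yaw up-chute',np.arctan2(dv[1],dv[0]))
cs=[(462,430),(525,462),(528,522),(465,490)]
c=[onz(S,*s(*p),z) for p,z in zip(cs,(.094,.094,.050,.050))]
for p in c: print('paddle',p.round(4))
print('centre',onz(S,*s(495,476),.072).round(4)); 
for i,j in((0,1),(3,2)):
    e=c[j]-c[i]; print('w',np.linalg.norm(e),'yaw',np.arctan2(e[0],-e[1]))
print('plate right edge T',onz(T,*t(272,75),.003),onz(T,*t(326,238),.003),'S',onz(S,*s(713,495),.003),onz(S,*s(605,568),.003))
print('chute top lip corners T',[onz(T,*t(*p),.14).round(4) for p in((188,332),(242,318))],'S',[onz(S,*s(*p),.14).round(4) for p in((456,395),(482,402))])
# lid knob
for d,r in((T,(250,272,158,178)),(S,(318,338,180,194))):
    g=d['pixels'].max(2); mm=big(roi((g<60).astype(np.uint8),*r)); v,u=np.nonzero(mm); print('knob',len(u),u.mean(),v.mean(),onz(d,u.mean(),v.mean(),.035))
print(proj(T,(.403,-.035,0)))
E
```

```text
nut row px [177.19312685 178.9029014 ] [189.39198941 202.81879329]
upper end [0.57429187 0.27134511 0.172     ] lower end [0.52221186 0.25404888 0.131     ]
len 0.05487701403325511 yaw up-chute 0.3206481689431623
paddle [0.5169 0.2753 0.094 ]
paddle [0.5364 0.231  0.094 ]
paddle [0.5372 0.2316 0.05  ]
paddle [0.5169 0.276  0.05  ]
centre [0.527  0.2536 0.072 ]
w 0.04842736520038279 yaw 0.41643337196935964
w 0.04882121830731408 yaw 0.4290167475556287
plate right edge T [0.67582381 0.25584569 0.003     ] [0.58127352 0.22343803 0.003     ] S [0.67508185 0.26027588 0.003     ] [0.5836166  0.22574525 0.003     ]
chute top lip corners T [array([0.5123, 0.2553, 0.14  ]), array([0.5189, 0.2294, 0.14  ])] S [array([0.5036, 0.248 , 0.14  ]), array([0.5138, 0.2354, 0.14  ])]
knob 31 259.4193548387097 166.0 [0.635054   0.09535119 0.035     ]
knob 59 326.8305084745763 187.72881355932202 [0.6286828  0.08841607 0.035     ]
[307.5676214  249.85204353]
```

Emit:
move_arm(moves=[0.242,-0.679,0,-0.303,0.045,0.242,-0.679,0,-0.303,0.045,0.242,-0.679,0,-0.303,0.045,0.242,-0.679,0,-0.303,0.045,0.242,-0.679,0,-0.303,0.045,0.242,-0.679,0,-0.303,0.045,0.242,-0.679,0,-0.303,0.045,0.242,-0.679,0,-0.303,0.045,0.242,-0.679,0,-0.303,0.045,0.242,-0.679,0,-0.303,0.045,0.242,-0.679,0,-0.303,0.045,0.242,-0.679,0,-0.303,0.045], newtons=100)

```text
clock: 1.3
tcp_pos: [0.4113, 0.0481, 0.2397]
orientation: [0.0, 0.362, 0.932, 0.0]
wrist_force: [0.8, 0.8, 0.4]
finger_gap: 0.0452
grip_force: 0.0
```

Emit:
move_arm(moves=[0.074,-0.207,-0.1,0,0.045,0.074,-0.207,-0.1,0,0.045,0.074,-0.207,-0.1,0,0.045,0.074,-0.207,-0.1,0,0.045,0.074,-0.207,-0.1,0,0.045,0.074,-0.207,-0.1,0,0.045,0.074,-0.207,-0.1,0,0.045])

```text
clock: 1.88
tcp_pos: [0.4859, -0.1616, 0.1365]
orientation: [-0.001, 0.364, 0.931, -0.001]
wrist_force: [-0.4, -0.3, 1.3]
finger_gap: 0.0451
grip_force: 0.0
```

```bash
python3 - <<'E'
from h import *
d=cam('side'); s=env.get_state(); print(s['tcp_pos'],s['orientation'])
cv2.imwrite('pics/g1.png',cv2.cvtColor(cv2.resize(d['pixels'][160:340,240:440],None,fx=3,fy=3,interpolation=2),4))
E
```

```text
[ 0.48488806 -0.15914253  0.13746943] [-1.23833614e-03  3.63443121e-01  9.31615561e-01  1.02713186e-04]
```

View pics/g1.png

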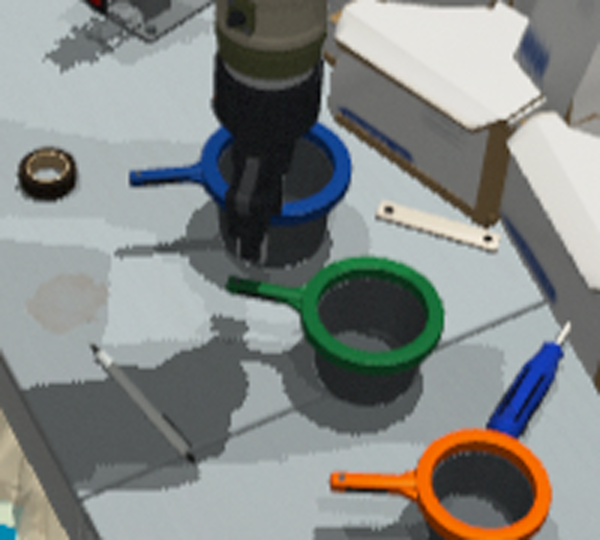

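The gripper hangs above the green handle (crop about (265,240), handle about (265,290)), and nothing has been disturbed. Descend and grip.

Emit:
move_arm(moves=[0,0,-0.04,0,0.045,0,0,-0.069,0,0.045,0,0,-0.069,0,0.045,0,0,-0.069,0,0.0,0,0,-0.069,0,0.0,0,0,-0.069,0,0.0,0,0,-0.069,0,0.0,0,0,-0.069,0,0.0], newtons=100)

```text
clock: 2.6
tcp_pos: [0.4862, -0.157, 0.0723]
orientation: [0.001, 0.361, 0.932, 0.0]
wrist_force: [-2.2, 1.6, 6.4]
finger_gap: 0.0081
grip_force: 98.5
```

Emit:
move_arm(moves=[0,0,0.03,0,0,0,0,0.06,0,0,0,0,0.09,0,0,0,0,0.11,0,0,0,0,0.11,0,0,0,0,0.11,0,0])

```text
clock: 3.1
tcp_pos: [0.4861, -0.1574, 0.1819]
orientation: [0.002, 0.362, 0.932, -0.0]
wrist_force: [0.8, 0.2, -2.4]
finger_gap: 0.0082
grip_force: 98.3
```

```bash
python3 - <<'E'
from h import *
d=cam('side'); t=cam('top');s=env.get_state(); print(s['tcp_pos'],s['wrist_force'],s['finger_gap'])
a=cv2.resize(d['pixels'][160:340,240:440],None,fx=2.5,fy=2.5,interpolation=2);b=cv2.resize(t['pixels'][150:250,280:400],None,fx=2.5,fy=4.5,interpolation=2)
cv2.imwrite('pics/g2.png',cv2.cvtColor(np.hstack([a,b]),4))
E
```

```text
[ 0.48454161 -0.15662219  0.17950458] [-0.35703318 -0.15046799 -1.19683786] 0.007852903500069397
```

View pics/g2.png

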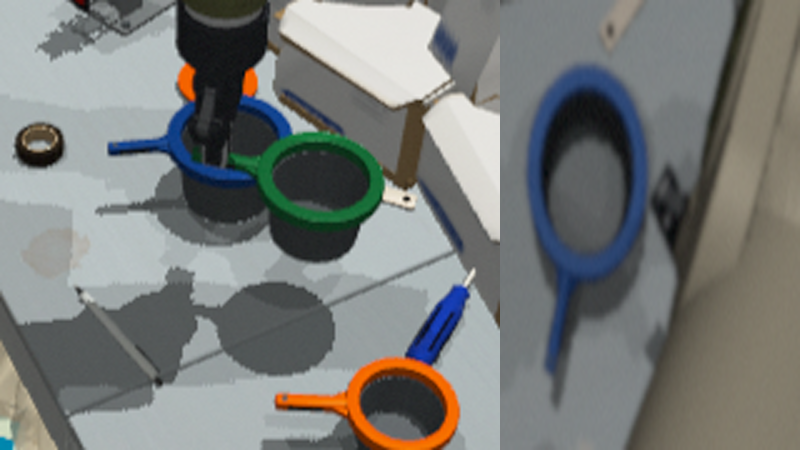

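Green pan lifted level (crop about (320,180)) and firmly held. Move it over the blue pan and check alignment there.

Emit:
move_arm(moves=[-0.003,0.035,0.01,0.1,0,-0.006,0.07,0.01,0.2,0,-0.009,0.105,0.01,0.3,0,-0.01,0.134,0.01,0.389,0,-0.01,0.134,0.01,0.389,0,-0.01,0.134,0.01,0.389,0])

```text
clock: 3.7
tcp_pos: [0.4739, -0.0214, 0.1888]
orientation: [-0.001, 0.173, 0.985, -0.0]
wrist_force: [0.3, -0.7, -2.2]
finger_gap: 0.0082
grip_force: 98.4
```

```bash
cat >> h.py <<'E'
def rep(d,c,z,R,r):
    m=roi(mask(d,c),*r); k=cv2.morphologyEx(m,cv2.MORPH_CLOSE,np.ones((3,3),np.uint8)); g,rms,a,mx,n=pan(d,big(k),z,R); print(c,g.round(4),'rms',rms.round(4),'ang',a.round(3),'ext',mx.round(3),n)
E
python3 - <<'E'
from h import *
d=cam('side'); t=cam('top');s=env.get_state(); print(s['tcp_pos'],s['orientation'],s['wrist_force'])
print(proj(d,(.56,-.056,.192)),proj(t,(.56,-.056,.192)))
rep(d,'green',.192,.056,(240,420,100,300)); rep(t,'green',.192,.056,(270,400,130,260))
rep(d,'blue',.084,.064,(270,365,170,260))
a=cv2.resize(d['pixels'][120:260,240:400],None,fx=2.5,fy=2.5,interpolation=2);b=cv2.resize(t['pixels'][130:270,260:400],None,fx=2.5,fy=2.5,interpolation=2)
cv2.imwrite('pics/g3.png',cv2.cvtColor(np.hstack([a,b]),4))
E
```

```text
[ 0.47469665 -0.02308915  0.18928221] [-8.41166040e-04  1.74748187e-01  9.84612789e-01 -1.37053736e-04] [ 0.5318258  -0.39323459 -1.68894686]
[333.49377328 181.28348084] [315.7616648  181.91359443]
green [ 0.5535 -0.0618] rms 0.0024 ang 2.762 ext 0.077 279Traceback (most recent call last):
  File "<stdin>", line 4, in <module>
  File "h.py", line 35, in rep
    m=roi(mask(d,c),*r); k=cv2.morphologyEx(m,cv2.MORPH_CLOSE,np.ones((3,3),np.uint8)); g,rms,a,mx,n=pan(d,big(k),z,R); print(c,g.round(4),'rms',rms.round(4),'ang',a.round(3),'ext',mx.round(3),n)
                                                                                                           ~~~^^^
  File "h.py", line 20, in big
    n,l,s,_=cv2.connectedComponentsWithStats(m); return (l==1+np.argmax(s[1:,4])).astype(np.uint8)
                                                              ~~~~~~~~~^^^^^^^^^
    return _wrapfunc(a, 'argmax', axis=axis, out=out, **kwds)
    return bound(*args, **kwds)
ValueError: attempt to get argmax of an empty sequence
```

```bash
cat >> h.py <<'E'
def pan2(d,c,z,R,r):
    """free radius; far half of outer contour (excluding handle side)"""
    m=big(cv2.morphologyEx(roi(mask(d,c),*r),cv2.MORPH_CLOSE,np.ones((3,3),np.uint8)))
    m2=cv2.GaussianBlur(cv2.resize(m*255,None,fx=4,fy=4,interpolation=cv2.INTER_LINEAR),(9,9),0)
    cs,_=cv2.findContours((m2>127).astype(np.uint8),0,1); k=max(cs,key=len)[:,0]
    P=np.array([onz(d,(u+.5)/4-.5,(v+.5)/4-.5,z)[:2] for u,v in k]); C=-d['R'].T@d['t']
    g=P.mean(0); out=g-C[:2]; out/=np.linalg.norm(out); g=np.array([*g]); q=np.r_[g,R]
    for _ in range(8):
        w=(abs(np.linalg.norm(P-q[:2],axis=1)-q[2])<.006)&((P-q[:2])@out>0)
        if w.sum()<40: w=((P-q[:2])@out>0)&(abs(np.linalg.norm(P-q[:2],axis=1)-R)<.015)
        f=least_squares(lambda q:np.linalg.norm(P[w]-q[:2],axis=1)-q[2],q,loss='soft_l1',f_scale=.0005); q=f.x
    print(c,'centre',q[:2].round(4),'R',q[2].round(4),'exp',R,'rms',np.sqrt(np.mean(f.fun**2)).round(5)); return q
E
python3 - <<'E'
from h import *
d=cam('side'); t=cam('top')
for z in(.189,.192): pan2(d,'green',z,.056,(240,420,100,300))
pan2(d,'blue',.084,.064,(270,365,170,260));pan2(d,'orange',.06,.048,(345,430,300,352));pan2(t,'orange',.06,.048,(412,460,170,235))
a=cv2.resize(d['pixels'][120:260,240:400],None,fx=2.5,fy=2.5,interpolation=2);b=cv2.resize(t['pixels'][130:270,260:400],None,fx=2.5,fy=2.5,interpolation=2)
cv2.imwrite('pics/g3.png',cv2.cvtColor(np.hstack([a,b]),4))
E
```

```text
green centre [ 0.5585 -0.0586] R 0.0542 exp 0.056 rms 0.00085
green centre [ 0.5566 -0.0617] R 0.054 exp 0.056 rms 0.00085
blue centre [ 0.4987 -0.0137] R 0.122 exp 0.064 rms 0.00227
orange centre [ 0.5431 -0.3863] R 0.0467 exp 0.048 rms 0.00061
orange centre [ 0.5459 -0.3883] R 0.0446 exp 0.048 rms 0.00057
```

View pics/g3.png

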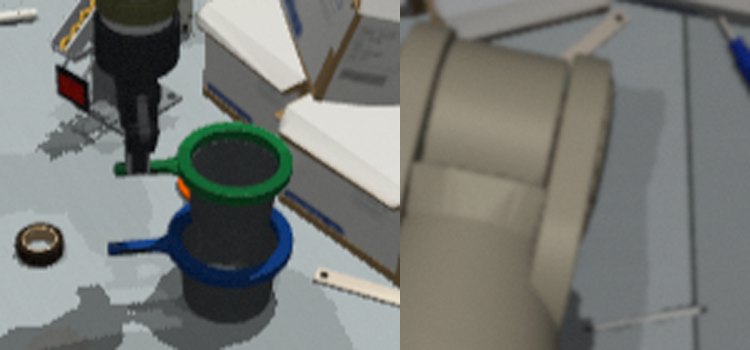

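Green pan held level above the blue (side crop: green centre (235,160), blue (235,245)), handles parallel. Lower it with a small correction.

Emit:
move_arm(moves=[0.0015,0.0015,-0.03,0,0,0.0015,0.0015,-0.06,0,0,0.0015,0.0015,-0.075,0,0,0.0015,0.0015,-0.085,0,0,0.0015,0.0015,-0.09,0,0,0.0015,0.0015,-0.092,0,0,0.0015,0.0015,-0.092,0,0])

```text
clock: 4.48
tcp_pos: [0.4769, -0.0221, 0.099]
orientation: [0.0, 0.175, 0.985, -0.0]
wrist_force: [-0.3, -1.0, -0.2]
finger_gap: 0.0079
grip_force: 98.6
```

Emit:
move_arm(moves=[0,0,-0.002,0,0,0,0,-0.003,0,0,0,0,-0.003,0,0])

```text
clock: 4.73
tcp_pos: [0.4776, -0.022, 0.0976]
orientation: [0.001, 0.175, 0.985, -0.0]
wrist_force: [-6.8, 1.0, 11.2]
finger_gap: 0.0076
grip_force: 100.0
```

```bash
python3 - <<'E'
from h import *
d=cam('side'); s=env.get_state(); print(s['tcp_pos'],s['wrist_force'],s['ft_torque'])
q=pan2(d,'green',.098,.056,(240,420,100,300)); pan(d,big(roi(mask(d,'blue'),270,365,170,260)),.084,.064)
for c,z in(('green',.097),('blue',.083)):
    print(c,pan(d,big(roi(mask(d,c),270,365,170,260)),z+.001,.056 if c=='green' else .064))
E
```

```text
[ 0.47756556 -0.0219876   0.09758321] [-5.7012487  -0.98937691 11.3744942 ] [-0.08564608  0.8834203  -0.01046238]
green centre [ 0.5636 -0.0548] R 0.0552 exp 0.056 rms 0.00097
green (array([ 0.56274585, -0.05548413]), np.float64(0.0022061493940496854), np.float64(2.812548280304287), np.float64(0.08052062068768727), np.int64(270))
blue (array([ 0.56340049, -0.04392527]), np.float64(0.002504398618821044), np.float64(-2.8781315819909845), np.float64(0.08093218006902264), np.int64(58))
```

Emit:
move_arm(moves=[0,0,0,0,0.045,0,0,0,0,0.045,0,0,0.03,0,0.045,0,0,0.07,0,0.045,-0.0045,-0.3225,0.09,-0.171,0.045,-0.0045,-0.3225,0.07,-0.171,0.045,-0.0045,-0.3225,0.07,-0.171,0.045,-0.0045,-0.3225,0.07,-0.171,0.045,-0.0045,-0.3225,0.04,-0.171,0.045,-0.0045,-0.3225,0.04,-0.171,0.045,-0.0045,-0.3225,0.04,-0.171,0.045,-0.0045,-0.3225,0.04,-0.171,0.045])

```text
clock: 5.78
tcp_pos: [0.4722, -0.3475, 0.1352]
orientation: [0.001, 0.259, 0.966, -0.001]
wrist_force: [0.1, 0.8, -0.2]
finger_gap: 0.0449
grip_force: 0.0
```

```bash
python3 - <<'E'
from h import *
d=cam('side');t=cam('top'); s=env.get_state(); print(s['tcp_pos'],s['orientation'],s['wrist_force'])
pan2(d,'green',.098,.056,(270,370,170,260)); pan2(d,'orange',.06,.048,(345,430,300,352))
print(pan(d,big(roi(mask(d,'green'),270,370,170,260)),.098,.056)); print(pan(d,big(roi(mask(d,'orange'),345,430,300,352)),.06,.048))
print(pan(t,big(roi(mask(t,'green'),280,360,150,240)),.098,.056)); 
p=s['tcp_pos']; print('tcp px',proj(d,p),proj(d,p-[0,0,.075]))
a=cv2.resize(d['pixels'][170:360,260:440],None,fx=3,fy=3,interpolation=2)
cv2.imwrite('pics/g4.png',cv2.cvtColor(a,4))
E
```

```text
[ 0.47193474 -0.34953017  0.13410595] [ 6.35730390e-04  2.60736444e-01  9.65409416e-01 -8.73528350e-04] [0.30548571 1.10318124 0.18411239]
green centre [ 0.5286 -0.0668] R 0.0706 exp 0.056 rms 0.00317
orange centre [ 0.5431 -0.3862] R 0.0465 exp 0.048 rms 0.00062
(array([ 0.55980383, -0.05690316]), np.float64(0.0044121348395946705), np.float64(2.780904097449825), np.float64(0.1109234304485234), np.int64(285))
(array([ 0.54155661, -0.3872819 ]), np.float64(0.0015995281533787145), np.float64(2.610545807336555), np.float64(0.08575610602368923), np.int64(297))
(array([ 0.56419608, -0.05540887]), np.float64(0.0010069815894422377), np.float64(2.788928013555805), np.float64(0.10133324309235395), np.int64(308))
tcp px [366.17098218 299.1150437 ] [363.09649833 320.96939137]
```

View pics/g4.png

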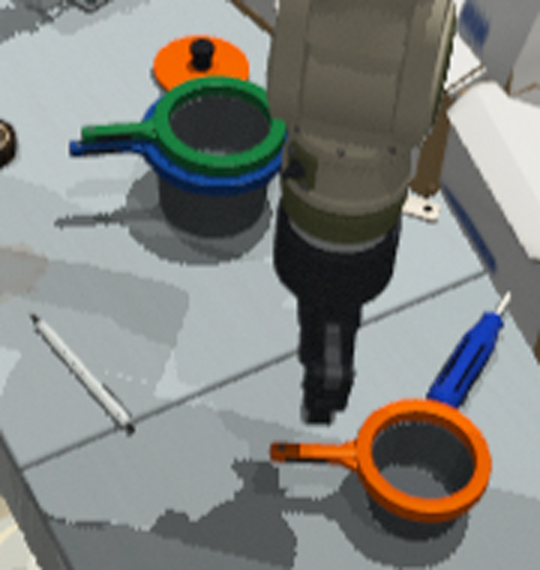

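Green seated in the blue pan with handles stacked (crop (110,138)); gripper is right over the orange handle (handle middle (315,453)). Descend and grip.

Emit:
move_arm(moves=[0,0.001,-0.04,0,0.045,0,0.001,-0.077,0,0.045,0,0.001,-0.077,0,0.045,0,0.001,-0.077,0,0,0,0.001,-0.077,0,0,0,0.001,-0.077,0,0,0,0.001,-0.077,0,0,0,0.001,-0.077,0,0,0,0.001,0.05,0,0,0,0.001,0.14,0,0,0,0.001,0.14,0,0,0,0.001,0.14,0,0])

```text
clock: 6.88
tcp_pos: [0.4719, -0.3426, 0.2276]
orientation: [0.0, 0.258, 0.966, -0.0]
wrist_force: [1.1, -1.1, -0.6]
finger_gap: 0.0081
grip_force: 98.3
```

Emit:
move_arm(moves=[-0.099,0.541,0,0.867,0,-0.099,0.541,0,0.867,0,-0.099,0.541,0,0.867,0,-0.099,0.541,0,0.867,0,-0.099,0.541,0,0.867,0,-0.099,0.541,0,0.867,0,-0.099,0.541,0,0.867,0,-0.099,0.541,0,0.867,0,-0.099,0.541,0,0.867,0,-0.099,0.541,0,0.867,0,-0.099,0.541,0,0.867,0,-0.099,0.541,0,0.867,0])

```text
clock: 7.88
tcp_pos: [0.3814, 0.1508, 0.2261]
orientation: [0.001, -0.172, 0.985, 0.0]
wrist_force: [1.8, 0.8, -0.2]
finger_gap: 0.0082
grip_force: 98.3
```

```bash
python3 - <<'E'
from h import *
s=env.get_state(); p=s['tcp_pos']; o=s['orientation']; y=2*np.arctan2(o[2],o[1]); print(p,'yaw',y,'wf',s['wrist_force'], 'gap',s['finger_gap'])
d=cam('side'); pan2(d,'orange',p[2]+.0025,.048,(150,420,50,300))
E
```

```text
[0.38139116 0.1507528  0.22605944] yaw 3.486541575037356 wf [ 1.84489449  0.77972923 -0.16030707] gap 0.008192445926985157
orange centre [ 0.5056 -0.1196] R 0.0357 exp 0.048 rms 0.00141
```

Emit:
move_arm(moves=[-0.008,0.047,0,0,0,-0.008,0.047,-0.04,0,0,-0.008,0.047,-0.08,0,0,-0.008,0.047,-0.12,0,0,-0.008,0.047,-0.143,0,0,-0.008,0.047,-0.143,0,0,-0.008,0.047,-0.143,0,0])

```text
clock: 8.52
tcp_pos: [0.3733, 0.1957, 0.0819]
orientation: [-0.001, -0.172, 0.985, -0.0]
wrist_force: [-0.5, -0.3, 0.0]
finger_gap: 0.008
grip_force: 98.5
```

```bash
python3 - <<'E'
from h import *
s=env.get_state(); p=s['tcp_pos']; o=s['orientation']; print(p,o,'wf',s['wrist_force'], 'gap',s['finger_gap'])
d=cam('side'); pan2(d,'orange',p[2]+.0025,.048,(180,305,100,260))
cv2.imwrite('pics/c1.png',cv2.cvtColor(cv2.resize(d['pixels'][80:230,190:350],None,fx=4,fy=4,interpolation=2),4))
E
```

```text
[0.37329883 0.195692   0.0819431 ] [-1.07130812e-03 -1.71821496e-01  9.85127514e-01 -7.95073363e-05] wf [-0.45441514 -0.34167709  0.01643684] gap 0.008007030215995059
orange centre [0.4469 0.216 ] R 0.0469 exp 0.048 rms 0.00129
```

View pics/c1.png

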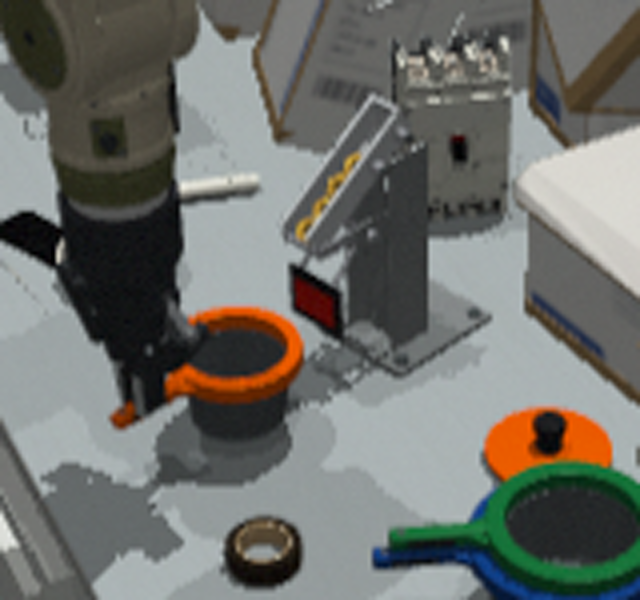

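The pan (crop (240,350)) is held level in front of the red paddle (318,300), slightly to its right. Advance and press.

Emit:
move_arm(moves=[0.012,0.008,0,0,0,0.026,0.013,0,0,0,0.035,0.016,0,0,0,0.043,0.019,0,0,0,0.048,0.021,0,0,0,0.053,0.023,0,0,0,0.053,0.023,0,0,0,0.053,0.023,0,0,0,0.053,0.023,0,0,0,0.053,0.023,0,0,0,0.053,0.023,0,0,0,0.053,0.023,0,0,0])

```text
clock: 9.57
tcp_pos: [0.4268, 0.2188, 0.082]
orientation: [-0.0, -0.172, 0.985, 0.0]
wrist_force: [-1.4, -1.1, -4.0]
finger_gap: 0.0079
grip_force: 98.6
```

```bash
python3 - <<'E'
from h import *
s=env.get_state(); p=s['tcp_pos']; print(p,'wf',s['wrist_force'])
d=cam('side');t=cam('top'); pan2(d,'orange',p[2]+.0025,.048,(180,305,100,260))
a=cv2.resize(d['pixels'][80:200,210:320],None,fx=4,fy=4,interpolation=2);b=cv2.resize(t['pixels'][150:240,150:230],None,fx=4,fy=480/90,interpolation=2)
cv2.imwrite('pics/c2.png',cv2.cvtColor(np.hstack([a,b]),4))
for n,d in(('s',d),('t',t)):
    h=cv2.cvtColor(d['pixels'],cv2.COLOR_RGB2HSV).astype(int); m=(h[...,0]>14)&(h[...,0]<32)&(h[...,1]>130)
    x=(210,320,80,200) if n=='s' else (150,230,150,240); v,u=np.nonzero(roi(m.astype(np.uint8),*x)); print(n,len(u),u.min() if len(u) else 0,u.max()if len(u) else 0,v.min()if len(u) else 0,v.max()if len(u) else 0)
E
```

```text
[0.42679725 0.21884282 0.08195794] wf [-1.42243895 -1.13480653 -4.01037058]
orange centre [0.5221 0.2294] R 0.0221 exp 0.048 rms nan
s 2 317 319 198 199
t 92 166 213 208 239
  return _methods._mean(a, axis=axis, dtype=dtype,
  ret = ret.dtype.type(ret / rcount)
```

View pics/c2.png

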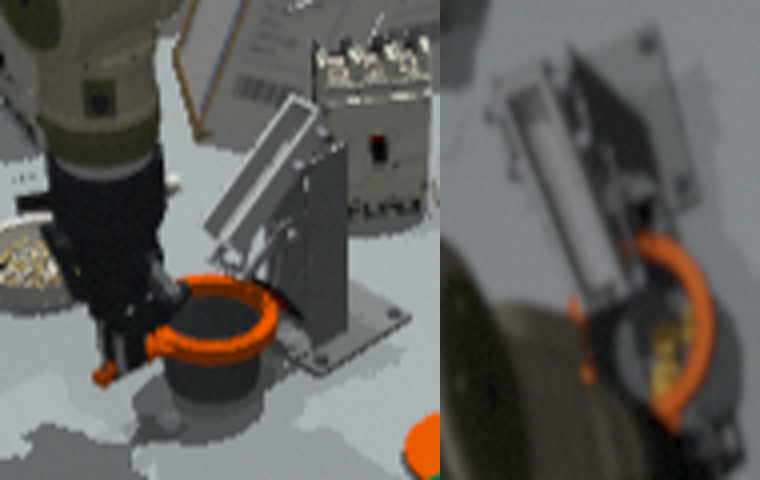

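The chute is empty and the brass nuts lie in the pan (right crop, about (670,350)). Retreat, lift, and bring the pan over the stack.

Emit:
move_arm(moves=[-0.02,-0.007,0,0,0,-0.056,-0.021,0,0,0,-0.056,-0.021,0.03,0,0,-0.056,-0.021,0.065,0,0,-0.056,-0.021,0.1,0,0,-0.05,-0.03,0.13,-0.05,0,-0.035,-0.06,0.14,-0.15,0,-0.02,-0.09,0.14,-0.26,0,-0.005,-0.12,0.14,-0.37,0,0.01,-0.15,0.14,-0.48,0,0.025,-0.18,0.14,-0.59,0,0.045,-0.215,0.14,-0.697,0])

```text
clock: 10.67
tcp_pos: [0.4733, 0.0027, 0.2232]
orientation: [0.002, 0.177, 0.984, 0.0]
wrist_force: [0.7, 1.3, -1.2]
finger_gap: 0.0082
grip_force: 98.9
```

Emit:
move_arm(moves=[0.015,-0.031,0,0,0,0.015,-0.031,0,0,0,0.015,-0.031,0,0,0,0.015,-0.031,0,0,0])

```text
clock: 11.0
tcp_pos: [0.4873, -0.0271, 0.2223]
orientation: [0.0, 0.175, 0.985, 0.0]
wrist_force: [0.7, 0.8, -1.2]
finger_gap: 0.0077
grip_force: 98.9
```

```bash
python3 - <<'E'
from h import *
s=env.get_state(); p=s['tcp_pos']; o=s['orientation']; print(p,2*np.arctan2(o[2],o[1]),'wf',s['wrist_force'],s['ft_torque'])
d=cam('side')
for z in(p[2]+.001,p[2]+.004):
    pan2(d,'orange',z,.048,(240,420,100,250)); m=big(roi(mask(d,'orange'),240,420,100,250)); print(pan(d,m,z,.048))
    v,u=np.nonzero(m); print(u.min(),u.max(),v.min(),v.max(),proj(d,(.564,-.055,z)))
pan2(d,'green',.098,.056,(270,370,170,260))
save(d,'o1.png')
E
```

```text
[ 0.48734765 -0.02709071  0.22228614] 2.7893095216772474 wf [ 0.68749604  0.81794585 -1.24540254] [ 0.00715813  0.15459997 -0.01667065]
orange centre [ 0.5603 -0.0599] R 0.0464 exp 0.048 rms 0.00122
(array([ 0.55875839, -0.06139003]), np.float64(0.00244248594616715), np.float64(2.752295518072892), np.float64(0.06762785507028751), np.int64(243))
306 355 160 185 [335.36438021 170.28287877]
orange centre [ 0.5583 -0.0631] R 0.0462 exp 0.048 rms 0.00121
(array([ 0.55660684, -0.06471456]), np.float64(0.0023923939272820177), np.float64(2.7489392017161474), np.float64(0.06724209216823492), np.int64(243))
306 355 160 185 [335.42483241 169.27885457]
green centre [ 0.5572 -0.0544] R 0.0482 exp 0.056 rms 0.00179
```

Emit:
move_arm(moves=[0.001,0.0015,-0.03,0,0,0.001,0.0015,-0.06,0,0,0.001,0.0015,-0.08,0,0,0.001,0.0015,-0.09,0,0,0.001,0.0015,-0.09,0,0])

```text
clock: 11.47
tcp_pos: [0.4861, -0.024, 0.1301]
orientation: [-0.002, 0.174, 0.985, 0.0]
wrist_force: [0.4, 0.3, -1.8]
finger_gap: 0.0077
grip_force: 98.9
```

```bash
python3 - <<'E'
from h import *
s=env.get_state(); p=s['tcp_pos']; print(p,'wf',s['wrist_force'],s['ft_torque'])
d=cam('side')
pan2(d,'orange',p[2]+.0015,.048,(295,420,100,250)); pan2(d,'green',.098,.056,(270,370,170,260))
m=mask(d,'orange')
for r in((295,360,150,215),(300,350,178,250)): v,u=np.nonzero(big(roi(m,*r))); print(u.min(),u.max(),v.min(),v.max())
E
```

```text
[ 0.48609878 -0.02401446  0.13011848] wf [ 0.3586891   0.29395332 -1.77847818] [ 0.05234308  0.08708201 -0.04365065]
orange centre [ 0.562  -0.0247] R 0.0406 exp 0.048 rms 0.00159
green centre [ 0.5813 -0.0654] R 0.0335 exp 0.056 rms 0.00219
304 351 182 214
304 349 182 214
```

Emit:
move_arm(moves=[0,0,-0.01,0,0,0,0,-0.016,0,0,0,0,-0.019,0,0,0,0,-0.021,0,0,0,0,-0.022,0,0,0,0,-0.022,0,0])

```text
clock: 12.02
tcp_pos: [0.4884, -0.0255, 0.112]
orientation: [0.001, 0.175, 0.985, 0.0]
wrist_force: [-4.8, 1.8, 10.8]
finger_gap: 0.0078
grip_force: 100.6
```

Emit:
move_arm(moves=[0,0,0,0,0.045,0,0,0,0,0.045,0,0,0.03,0,0.045,0,0,0.07,0,0.045,0,0,0.09,0,0.045,-0.09,0.17,0.09,0.35,0.045,-0.09,0.17,0.09,0.35,0.045,-0.09,0.17,0.09,0.35,0.045,-0.09,0.17,0.09,0.35,0.045,-0.09,0.17,0.09,0.35,0.045,-0.09,0.17,0.09,0.35,0.045])

```text
clock: 12.93
tcp_pos: [0.3956, 0.1475, 0.2003]
orientation: [-0.0, -0.002, 1.0, 0.001]
wrist_force: [-0.8, -0.9, 0.1]
finger_gap: 0.0449
grip_force: 0.0
```

```bash
python3 - <<'E'
from h import *
s=env.get_state(); p=s['tcp_pos']; print(p,s['orientation'],'wf',s['wrist_force'])
t=cam('top'); d=cam('side')
m=roi(mask(t,'orange'),240,282,148,188); n,l,st,c=cv2.connectedComponentsWithStats(m); print(st)
pan2(t,'orange',.010,.046,(240,282,148,188)); pan2(t,'orange',.112,.048,(285,350,150,235)); pan2(t,'green',.098,.056,(285,350,150,235))
for q,z in(((.564,-.055),.112),): print(proj(t,(*q,z)))
b=cv2.resize(t['pixels'][135:245,230:360],None,fx=4,fy=4,interpolation=2); a=cv2.resize(d['pixels'][140:250,270:370],None,fx=4,fy=4,interpolation=2)
b=b[:,:400] if 0 else b; cv2.imwrite('pics/n1.png',cv2.cvtColor(cv2.resize(np.hstack([a,b]),(792,379)),4))
h=cv2.cvtColor(t['pixels'],cv2.COLOR_RGB2HSV).astype(int); m=((h[...,0]>14)&(h[...,0]<32)&(h[...,1]>100)).astype(np.uint8); m=roi(m,300,340,165,215); print('nut px',m.sum(),cv2.connectedComponentsWithStats(m)[2])
for dd,r in((t,(245,275,155,182)),):
    g=dd['pixels'].max(2); mm=big(roi((g<75).astype(np.uint8),*r)); v,u=np.nonzero(mm); print('knob',len(u),u.mean(),v.mean(),onz(dd,u.mean(),v.mean(),.034))
E
```

```text
[0.39563307 0.14751776 0.20026013] [-2.59560295e-04 -1.63566038e-03  9.99998396e-01  6.82151868e-04] wf [-0.82782098 -0.86286935  0.0991024 ]
[[     0      0    640    400 255368]
 [   245    153     31     29    632]]
orange centre [0.6385 0.0974] R 0.0419 exp 0.046 rms 0.00062
orange centre [ 0.5683 -0.0561] R 0.0445 exp 0.048 rms 0.00056
green centre [ 0.5226 -0.079 ] R 0.056 exp 0.056 rms nan
[314.66353007 186.04302703]
nut px 219 [[     0      0    640    400 255781]
 [   300    167     11      8     14]
 [   313    166     11      3     11]
 [   325    169      9     14     15]
 [   311    179     17     16    145]
 [   334    184      1      3      3]
 [   325    188      9     14     14]
 [   300    196      4      4      5]
 [   304    201      1      3      3]
 [   319    203      2      1      2]
 [   322    202      2      1      2]
 [   312    204      3      2      3]
 [   310    207      2      2      2]]
knob 41 259.1707317073171 165.7560975609756 [0.63597851 0.09616832 0.034     ]
  return _methods._mean(a, axis=axis, dtype=dtype,
  ret = ret.dtype.type(ret / rcount)
```

View pics/n1.png

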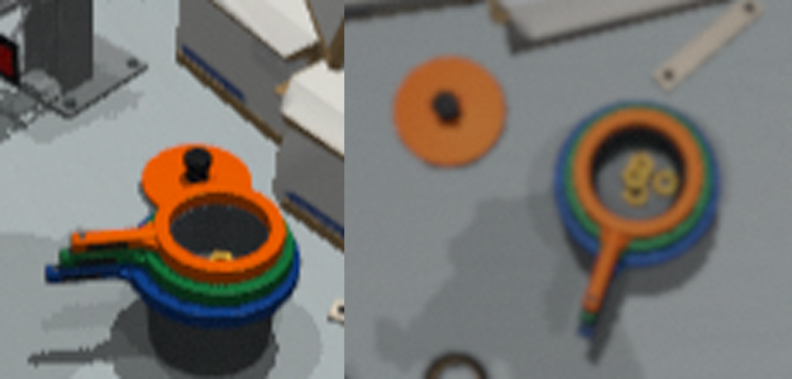

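All three pans are nested concentrically with handles stacked, and four nuts show inside (right crop about (645,180)); the lid knob is at (446,107). Go to the lid.

Emit:
move_arm(moves=[0.2395,-0.0505,0,0,0.06,0.2395,-0.0505,0,0,0.06,0.2395,-0.0505,0,0,0.06,0.2395,-0.0505,0,0,0.06,0.2395,-0.0505,0,0,0.06,0.2395,-0.0505,0,0,0.06,0.2395,-0.0505,-0.04,0,0.06,0.2395,-0.0505,-0.08,0,0.06,0.2395,-0.0505,-0.11,0,0.06,0.2395,-0.0505,-0.11,0,0.06])

```text
clock: 13.87
tcp_pos: [0.6336, 0.0916, 0.0819]
orientation: [-0.006, 0.002, 1.0, -0.0]
wrist_force: [-0.9, 0.2, -1.2]
finger_gap: 0.0598
grip_force: 0.0
```

```bash
python3 - <<'E'
from h import *
for i in range(4): s=env.get_state(); print(s['tcp_pos'],s['wrist_force']); cam('top') if i<3 else 0
E
```

```text
[0.63364091 0.09156566 0.08193919] [-0.92073467  0.21140198 -1.16062857]
[0.63515675 0.09195364 0.08571248] [ 0.05915611  0.8301051  -0.36218633]
[0.63717758 0.09237869 0.08889535] [-0.09620064  0.4205701   0.90124312]
[0.6386676  0.09278586 0.09110731] [ 0.1347801  -0.17487869  0.97124141]
```

Emit:
move_arm(moves=[-0.001,0.003,-0.03,0,0.06,-0.001,0.003,-0.055,0,0.06,-0.001,0.003,-0.059,0,0.06,-0.001,0.003,-0.059,0,0.06,-0.001,0.003,-0.059,0,0.0,-0.001,0.003,-0.059,0,0.0,-0.001,0.003,-0.059,0,0.0,-0.001,0.003,-0.059,0,0.0,-0.001,0.003,-0.059,0,0.0], newtons=60)

```text
clock: 14.77
tcp_pos: [0.6384, 0.0969, 0.0337]
orientation: [0.002, 0.001, 1.0, 0.0]
wrist_force: [-0.0, 0.2, 5.2]
finger_gap: 0.0197
grip_force: 58.5
```

Emit:
move_arm(moves=[0,0,0.03,0,0,0,0,0.07,0,0,0,0,0.11,0,0,0,0,0.14,0,0,0,0,0.14,0,0])

```text
clock: 15.18
tcp_pos: [0.6409, 0.0971, 0.1805]
orientation: [0.007, 0.001, 1.0, 0.0]
wrist_force: [1.4, -0.2, 0.4]
finger_gap: 0.0196
grip_force: 59.1
```

```bash
python3 - <<'E'
from h import *
t=cam('side'); t=cam('side'); s=env.get_state(); print(s['tcp_pos'],s['wrist_force'],s['finger_gap'])
m=mask(t,'orange'); n,l,st,c=cv2.connectedComponentsWithStats(m); print([r.tolist() for r in st if r[4]>60]); p=s['tcp_pos']-[0,0,.022]; print('exp lid px',proj(t,p),proj(t,(.636,.096,.01)))
E
```

```text
[0.63815519 0.09696234 0.17394464] [ 0.20572803  0.11126714 -0.31137739] 0.019615937323749857
[[0, 0, 640, 400, 255170], [313, 143, 34, 20, 404], [291, 193, 62, 26, 426]]
exp lid px [329.94834596 151.64697221] [327.46199283 192.08715874]
```

Emit:
move_arm(moves=[-0.018,-0.038,0.005,0,0,-0.036,-0.076,0.005,0,0,-0.054,-0.114,0.005,0,0,-0.071,-0.1525,0.005,0,0,-0.071,-0.1525,0,0,0,-0.071,-0.1525,-0.01,0,0,-0.071,-0.1525,-0.018,0,0,-0.071,-0.1525,-0.018,0,0])

```text
clock: 15.95
tcp_pos: [0.5642, -0.0542, 0.1498]
orientation: [-0.002, 0.0, 1.0, 0.001]
wrist_force: [-0.6, 0.5, -0.3]
finger_gap: 0.0198
grip_force: 59.1
```

```bash
python3 - <<'E'
from h import *
t=cam('side'); t=cam('side'); s=env.get_state(); print(s['tcp_pos'],s['wrist_force'],s['finger_gap'])
m=mask(t,'orange'); n,l,st,c=cv2.connectedComponentsWithStats(m); print([r.tolist() for r in st if r[4]>40])
# mouth/lid: u extents per row
for v in range(165,225,3):
    u=np.nonzero(m[v,305:380])[0]; print(v,(u.min()+305,u.max()+305,len(u)) if len(u) else '-',end=' ')
z=s['tcp_pos'][2]; print(); print('lid c',proj(t,(*s['tcp_pos'][:2],z-.022)),'pan c',proj(t,(.566,-.0555,.112)))
E
```

```text
[ 0.56527325 -0.05408984  0.15160053] [0.38870054 0.22599694 0.50974474] 0.019852428742333773
[[0, 0, 640, 400, 255466], [315, 190, 19, 18, 213], [337, 191, 16, 27, 236], [291, 205, 25, 7, 83]]
165 - 168 - 171 - 174 - 177 - 180 - 183 - 186 - 189 - 192 (np.int64(320), np.int64(343), 9) 195 (np.int64(317), np.int64(347), 18) 198 (np.int64(315), np.int64(349), 23) 201 (np.int64(315), np.int64(350), 28) 204 (np.int64(315), np.int64(351), 31) 207 (np.int64(305), np.int64(352), 31) 210 (np.int64(312), np.int64(351), 13) 213 (np.int64(346), np.int64(349), 4) 216 (np.int64(342), np.int64(345), 4) 219 - 222 - 
lid c [333.83829534 199.67700056] pan c [334.05337509 205.19960743]
```

Emit:
move_arm(moves=[0.001,-0.001,-0.005,0,0,0.001,-0.001,-0.01,0,0,0.001,-0.001,-0.013,0,0,0.001,-0.001,-0.015,0,0,0.001,-0.001,-0.016,0,0,0.001,-0.001,-0.016,0,0])

```text
clock: 16.55
tcp_pos: [0.5675, -0.056, 0.1406]
orientation: [0.002, 0.0, 1.0, -0.0]
wrist_force: [-7.0, 2.8, 20.4]
finger_gap: 0.0195
grip_force: 61.3
```

Emit:
move_arm(moves=[0,0,0.003,0,0,0,0,0.003,0,0.06,0,0,0.003,0,0.06,0,0,0.003,0,0.06,0,0,0.03,0,0.06,0,0,0.07,0,0.06,0,0,0.1,0,0.06,-0.04,0.04,0.1,0,0.06,-0.08,0.08,0.1,0,0.06,-0.12,0.12,0.1,0,0.06,-0.15,0.16,0.1,0,0.06,-0.15,0.2,0.1,0,0.06])

```text
clock: 17.55
tcp_pos: [0.4317, 0.102, 0.2364]
orientation: [-0.001, 0.002, 1.0, -0.0]
wrist_force: [-0.0, 0.2, 0.3]
finger_gap: 0.0598
grip_force: 0.0
```

```bash
python3 - <<'E'
from h import *
print(env.get_state()['wrist_force'])
t=cam('top');d=cam('side')
for dd,n,rr,kr in((t,'t',(288,345,155,225),(300,328,170,200)),(d,'s',(295,365,170,240),(320,348,180,205))):
    m=roi(mask(dd,'orange'),*rr)
    cs,_=cv2.findContours(cv2.morphologyEx(m,cv2.MORPH_OPEN,np.ones((7,7),np.uint8)),0,1); e=cv2.fitEllipse(max(cs,key=len)); print(n,'ellipse',np.round(e[0],1),np.round(e[1],1),onz(dd,*e[0],.116).round(4))
    g=dd['pixels'].max(2); b=big(roi((g<70).astype(np.uint8),*kr)); v,u=np.nonzero(b); print('knob',len(u),u.mean(),v.mean(),onz(dd,u.mean(),v.mean(),.142).round(4),u.min(),u.max(),v.min(),v.max())
    print('expected knob top px',proj(dd,(.566,-.0555,.144)),'unseated',proj(dd,(.566,-.0555,.149)))
pan2(t,'orange',.115,.048,(288,345,155,208)); pan2(d,'orange',.115,.048,(305,365,170,240))
# colour rows through side view column of pan near edge
for u in(334,340,328): print(u,[tuple(int(x) for x in d['pixels'][v,u]) for v in range(206,236,2)])
E
```

```text
[-0.04611278  0.16525873  0.31140818]
t ellipse [314.5 185.5] [34.7 37.1] [ 0.5647 -0.0545  0.116 ]
knob 49 315.6938775510204 183.75510204081633 [ 0.5645 -0.057   0.142 ] 313 319 180 188
expected knob top px [315.09929981 183.03690868] unseated [315.14008428 182.67443485]
s ellipse [333.7 205.9] [22.  36.9] [ 0.5617 -0.061   0.116 ]
knob 85 333.7294117647059 199.11764705882354 [ 0.5587 -0.064   0.142 ] 330 338 194 204
expected knob top px [334.64798294 195.54540753] unseated [334.74270469 194.00748183]
orange centre [ 0.567  -0.0552] R 0.0455 exp 0.048 rms 0.00063
orange centre [ 0.5643 -0.0553] R 0.0457 exp 0.048 rms 0.00064
334 [(76, 29, 6), (234, 93, 0), (234, 93, 0), (234, 94, 0), (235, 96, 0), (213, 85, 0), (103, 39, 0), (98, 33, 0), (62, 53, 22), (31, 112, 60), (7, 45, 21), (11, 40, 36), (20, 65, 135), (9, 24, 56), (11, 28, 52)]
340 [(233, 93, 0), (234, 92, 0), (235, 93, 0), (234, 93, 0), (235, 95, 0), (190, 71, 0), (156, 72, 2), (100, 38, 0), (22, 104, 51), (25, 99, 52), (12, 46, 22), (12, 50, 88), (28, 65, 129), (7, 28, 54), (23, 31, 49)]
328 [(222, 84, 0), (233, 91, 0), (234, 94, 0), (234, 93, 0), (234, 94, 0), (180, 69, 0), (112, 40, 0), (100, 39, 0), (32, 88, 43), (20, 93, 46), (9, 46, 21), (6, 39, 59), (26, 66, 134), (0, 24, 53), (15, 27, 50)]
```

```bash
python3 - <<'E'
from h import *
d=cam('side'); R0=cv2.cvtColor(cv2.imread('pics/side0.png'),4)
m=mask(d,'orange'); d0=dict(d); d0['pixels']=R0; m0=mask(d0,'orange')
o=np.array([.53,.85])
for nm,mm,c,zb in(('bench',m0,(.636,.096),.0),('now',m,(.566,-.0555),.107)):
    c=np.array(c)
    for ang in np.radians([-40,-20,20,40]):
        q=np.array([[np.cos(ang),-np.sin(ang)],[np.sin(ang),np.cos(ang)]])@o
        p=proj(d,(*(c+.046*q),zb+.010)); u=int(round(p[0])); col=np.nonzero(mm[max(0,int(p[1])-12):int(p[1])+14,u])[0]
        print(nm,np.degrees(ang).round(),'pred v',p[1].round(1),'obs top v',col.min()+max(0,int(p[1])-12))
t=cam('top')
for p in((.560,-.056,.0),): print(proj(t,p))
E
```

```text
bench -40.0 pred v 184.8 obs top v 186
bench -20.0 pred v 182.7 obs top v 184
bench 20.0 pred v 182.1 obs top v 182
bench 40.0 pred v 183.5 obs top v 184
now -40.0 pred v 195.1 obs top v 196
now -20.0 pred v 192.7 obs top v 194
now 20.0 pred v 191.9 obs top v 193
now 40.0 pred v 193.7 obs top v 195
[314.29365532 194.10592194]
```

The lid's far edge matches the prediction for a lid sitting flat, to about the same accuracy as it did on the bench.

```bash
python3 -c "
from workcell import env
print(env.hand_in())"
```

```text
the job is handed in; nothing more can be done
None
```

The job is handed in, though no verdict was returned: the three pans are nested with handles stacked, all four nuts went into the orange pan before it was nested, and its lid looks seated flat in the camera checks.

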